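# Close up the sample case

### The job

Close up the sample case: gently push the drawer fully home with the fingertips, then gently push its door round until it is shut over the drawer. Push only: do not grip the door or the drawer. Do not touch the flasks standing in the drawer, which must stay upright, and leave the flask and ring beside the case where they are.

Things in the scene. Friction and masses are not known exactly. Their poses are not given: they have to be found in the camera images.
- case: Fixed grey painted steel sample case on the bench, 200 mm deep (x) x 240 mm wide (y) x 130 mm tall. Origin: centre of its underside. Its open front is the plane x = -100 mm in its own frame and faces the robot; z up. Nothing stands on its flat top, whose front edge is set 14 mm behind that plane.
- drawer (a joint): How far the only drawer of the case is out, m: 0 = fully home, 0.15 = its stop. It slides along the case's x axis, closing towards case +x; starts 0.07 to 0.13 out; a push of about 1.5 N moves it and it stays where it is left. Do not press with over 30 N.
- face_push (a point): Point in the middle of the width of the drawer's flat outer front, 90 mm above the bench. The steel front is 212 mm wide, from 14 to 112 mm above the bench, without a handle; its outward normal is case -x. With the drawer home it lies flush with the front edges of the case's sides (case x = -100 mm). The tray behind it is 60 mm tall.
- door (a joint): Opening angle of the case's one door, rad: 0 = shut over the drawer's front, pi/2 = standing straight out towards the robot, 2.05 = its stop. Starts at 1.5 to 1.9. The hinge is upright; about 0.1 N m (1 N at 100 mm) turns it and it stays where it is left. Do not press with over 30 N. Seen from above it opens clockwise.
- hinge (a point): Point on the upright hinge axis of the door, 90 mm above the bench, at case x = -109 mm, y = +118 mm (the left edge as seen from the robot). Its axes turn with the door: the door panel runs from the hinge along its -y, and its +x axis is the normal that points to the inside of the door (case +x when shut).
- door_push (a point): Middle of the door's outer face, 118 mm from the hinge axis and 90 mm above the bench; the flat face has no handle, is 230 mm wide and reaches from 10 to 128 mm above the bench; it lies 6 mm outside the hinge axis. The outward normal is the -x axis of this point. Pushing here against that normal shuts the door.
- flask_a: Amber glass flask with brass cap, 38 mm across, 74 mm tall, 0.12 kg, standing loose in the drawer (floor 22 mm above the bench), left of its middle. Origin: centre of its underside.
- flask_b: The same kind of flask, standing loose in the drawer right of its middle. Origin: centre of its underside.
- flask_c: Taller amber flask, 48 mm across, 100 mm tall, standing loose on the bench to the right of the case. Origin: centre of its underside.
- gauge: Steel ring, 72 mm across, 22 mm tall, lying loose on the bench to the right, in front of the tall flask. Origin: centre of its underside.
Mind the look-alikes: they are no part of the job. Leave any black look-alike of the flask_b alone. What is shaped like the flask_c but turquoise is not meant.

How it is judged:
By the outcome, as a careful person would: the job done as asked, in the order asked, and still so for the second after the job is handed in, with the robot touching nothing.
It also fails if it takes over 54 s, if anything falls off the work surface, if the arm or the gripper's body presses on something with over 40 N, if the wrist force passes 120 N, or if a joint passes its speed limit or range.

### The arm

A 6-joint arm with a two-finger parallel gripper is mounted at the origin on the work surface. World frame = base frame: x ahead of the robot, y to its left, z up, the work surface at z = 0. Lengths are in m, angles in rad, forces in N, time in s.
With the tool pointing down it reaches from about 0.35 to 0.775 m from the base axis. Payload 7.3 kg.
Tool frame: the origin (TCP) lies on the front face of the gripper's body, between the roots of the fingers; the fingertips stand ahead of it and the grasp point (between the pads) lies 47 mm ahead of it (finger_overhang is the z of the fingertips in the tool frame, in m); z points along the fingers, y is the line along which they close (so a half turn about z gives the same grasp; the last joint's range is limited). The gripper opens to 92 mm and grips with 3 to 60 N. Pads are 19 mm wide; open, the fingers measure 130 mm over their backs; the gripper's body (75 mm by 190 mm) begins 47 mm behind the grasp point.
Start: joints at [0.99, 0.342, 1.524, -0, 1.275, -0.146], TCP at [0.221, 0.476, 0.292] pointing down, gripper open.
Joint ranges: [-2.53, 2.53], [-0.77, 2.02], [0.04, 2.7], [-1, 4.14], [0.28, 2.66], [-3.11, 3.11]. Speed limits (rad/s): [2.57, 2.57, 3.14, 3.14, 3.14, 3.14].

### API

Orientations are given as [roll, pitch, yaw] about the fixed x, y, z axes, in that order (R = Rz(yaw) Ry(pitch) Rx(roll)).
In Python, from cell import * gives the robot as it stands. The module is installed in compiled form; this text tells all that it offers.
- The arm moves only by the tool arm_command, never from a script. Its argument "series" is a list of rows, each an object of numbers: "x", "y", "z": the shift along the tool's x, y, z in mm; "rx", "ry", "rz": the turn, a rotation vector about the tool's x, y, z in degrees. A call has 1 to 20 rows; each row is the pose to reach, as a shift and turn from the pose commanded when the call began, along the tool's axes at that moment; what a row does not reach only later rows make up. A row lasts 1/10 s, in which the tool goes at most 50 mm and 8.59 degrees, less where a joint would pass 70% of its speed; a pose out of reach is approached as far as the arm can. A call with a gripper value outside its range is refused whole. "hand" is the finger opening in mm, from 0 to 91.8, set as the call begins (left out, the last holds). The fingers move at their own pace and stop on an object; "squeeze" is the grip in N (left out, the last holds). Time passes only in rows, so rows that repeat a pose let the fingers close. It gives the time, the measured TCP pose, the force, the opening and the grip force at its end, in the units of the state.
- observe(): the state, without advancing time (a new reading comes with each control period).
- read_camera(name): name is "scene" or "side" or "wrist"; returns a dict with "pixels" (420x560x3 uint8, blue, green, red), "K" (3x3 intrinsics, pixels), "rvec" (rotation vector, rad) and "tvec" (3), from world to camera coordinates, as OpenCV has them. Camera axes: x right, y down, z forward; pixel columns grow to the right and rows downward; lengths in m; the calibration is good to about 2 mm. A picture is of the moment at which its call begins. There is no depth.
- hand_in(): hands the job in; it is judged then, once.
Trained networks look in a picture, given as the dict that the camera call returned (one of the last four; its "shot" number tells which), for a name from the list of things; names that differ only in an ending like _2 or _b are one class to them, and where a whole thing is asked for, a point or a joint stands for the part that bears it (a point fixed in the world has none). Each returns a list of dicts, best first, with "confidence" (0 to 1); they miss things now and then, are a little off and sometimes report something else, mostly with a low value. They report only what shows in the picture. A call takes as long as a camera call. They do not tell look-alikes from the thing itself.
- boxes_of(picture, query): "point" ([x, y, z] in m, in world coordinates, good to about 4 mm: the middle of the surface that is visible of it).
- trace(picture, query): "pixels" (420x560 bool, what is visible of it).
- mark_of(picture, query): "point" ([x, y, z] in m, in world coordinates, good to about 4 mm: a listed point, or the origin of a listed thing).
The state is a dict: "time": time; "qpos": joint angles; "qvel": joint speeds; "joint_efforts": joint torques, N m; "tool_pos": TCP position; "tool_rot": TCP orientation; "contact_force": force on the tool from outside, world axes, zero at the start; "torque": the same for the moment, N m; "opening": finger opening in m; "grip_force": force on a finger pad.
Only numpy, scipy, OpenCV 4.12 (cv2) and the standard library are available. Lean on these libraries where they do the work, as an engineer would, in place of code of your own. Each camera call takes 0.05 s, during which the arm holds its last target. There are 200 camera calls.

## Working session

There is one attempt and no reset: what is moved stays moved. The work goes in short steps, Python scripts to look and compute and a tool call to move; the robot and the scene stay as the last step left them, time stands still between calls to the robot, and variables do not carry over. Pictures are saved under pics/ and viewed, at most 10 in all, crops included, and the job is handed in when it is done.

Besides the shell and the picture viewer there is one more tool, called as name(argument=value, ...) on one line, values as JSON. arm_command: Moves the arm, as the interface text tells. Its arguments: {"type":"object","properties":{"series":{"type":"array"},"hand":{"type":"number"},"squeeze":{"type":"number"}},"required":["series"]}

```bash
mkdir -p pics && cat > h.py <<'E'
from cell import *
import numpy as np, cv2
from scipy.spatial.transform import Rotation as R
def top(l,n=3): return [(np.round(d['point'],4).tolist(),round(d['confidence'],2)) for d in l[:n]]
E
python3 - <<'E'
from h import *
s=observe();print({k:np.round(v,3).tolist() for k,v in s.items()}); print(finger_overhang)
ims=[]
for c in ("scene","side"):
    p=read_camera(c); cv2.imwrite(f'pics/{c}0.png',p['pixels'])
    for q in ("case","face_push","hinge","door_push","flask_a","flask_c","gauge"):
        print(c,q,top(mark_of(p,q)))
E
```

```text
{'time': 0.0, 'qpos': [0.99, 0.343, 1.525, -0.0, 1.275, -0.146], 'qvel': [-0.0, 0.0, 0.001, 0.0, 0.001, -0.001], 'joint_efforts': [0.0, -43.126, -24.422, 0.072, 0.056, -0.0], 'tool_pos': [0.221, 0.476, 0.292], 'tool_rot': [-3.14, -0.0, 2.707], 'contact_force': [-0.034, 0.134, -0.158], 'torque': [-0.011, -0.005, -0.041], 'grip_force': 0.0, 'opening': 0.092}
0.0655
scene case [([0.6875, -0.1953, -0.0015], 0.93)]
scene face_push [([0.5084, -0.2071, 0.0928], 0.68)]
scene hinge [([0.5634, -0.0843, 0.0889], 0.65)]
scene door_push [([0.4501, -0.0912, 0.0935], 0.73)]
scene flask_a [([0.7376, -0.4071, 0.0006], 0.6), ([0.4316, -0.3376, 0.0025], 0.45)]
scene flask_c [([0.7376, -0.4071, 0.0006], 0.6), ([0.4316, -0.3376, 0.0025], 0.45)]
scene gauge [([0.513, -0.4367, -0.001], 0.41)]
side case [([0.6829, -0.1902, 0.0033], 0.61)]
side face_push [([0.514, -0.2097, 0.095], 0.97), ([0.6852, -0.1899, 0.0022], 0.59)]
side hinge [([0.5719, -0.079, 0.0867], 0.66)]
side door_push [([0.4465, -0.0915, 0.0887], 0.87)]
side flask_a [([0.4298, -0.337, -0.0002], 0.95), ([0.7341, -0.41, 0.0018], 0.89), ([0.6325, -0.4144, -0.0001], 0.81)]
side flask_c [([0.4298, -0.337, -0.0002], 0.95), ([0.7341, -0.41, 0.0018], 0.89), ([0.6325, -0.4144, -0.0001], 0.81)]
side gauge []
```

View pics/scene0.png

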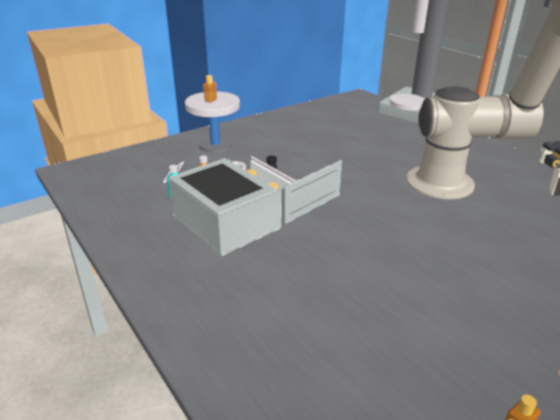

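View pics/side0.png

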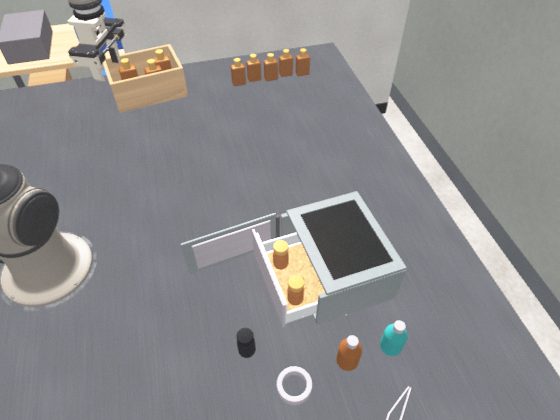

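The scene view shows the case at about (225,205) px, with its door standing out to (340,175). The side view shows the open drawer at (290,275) with two flasks, and the door along (185–280, 220–265). The black look-alike is at (246,343), the ring at (294,385), flask_c at (349,352) and the turquoise one at (394,338). Next I'll average the detections, fit the case model and check it with an overlay.

```bash
cat >> h.py <<'E'
from scipy.optimize import least_squares
def model(p):
    cx,cy,w,d,th=p; c,s=np.cos(w),np.sin(w); M=np.array([[c,-s],[s,c]]); o=np.array([cx,cy])
    W=lambda x,y:o+M@np.array([x,y])
    def D(x,y): # door frame -> world
        a=-th; return W(*(np.array([-.109,.118])+np.array([[np.cos(a),-np.sin(a)],[np.sin(a),np.cos(a)]])@np.array([x,y])))
    return W,D
def measure(n=3,cams=("scene","side")):
    obs=[]; pics={}
    for c in cams:
        for _ in range(n):
            p=read_camera(c); pics[c]=p
            for q in ("case","face_push","hinge","door_push"):
                l=mark_of(p,q)
                if l and l[0]['confidence']>.5: obs.append((q,np.array(l[0]['point'])))
    def res(p):
        W,D=model(p); e={'case':W(0,0),'face_push':W(-.1-p[3],0),'hinge':W(-.109,.118),'door_push':D(-.006,-.118)}
        return np.concatenate([(e[q]-v[:2])/.003 for q,v in obs])
    r=least_squares(res,[.685,-.193,.08,.08,1.55],loss='soft_l1',f_scale=1.5)
    return r.x,pics,obs
def overlay(p,par,f):
    W,D=model(par); im=cv2.resize(p['pixels'],None,fx=3,fy=3,interpolation=cv2.INTER_CUBIC)
    K=p['K'].copy(); K[:2]*=3
    def line(pts,col):
        u=cv2.projectPoints(np.array(pts,float),p['rvec'],p['tvec'],K,None)[0].reshape(-1,2)
        cv2.polylines(im,[np.int32(u)],True,col,1); return u
    a=line([[*W(-.1,-.12),.0],[*W(-.1,.12),.0],[*W(.1,.12),0],[*W(.1,-.12),0]],(0,0,255))
    b=line([[*W(-.086,-.12),.13],[*W(-.086,.12),.13],[*W(.1,.12),.13],[*W(.1,-.12),.13]],(0,0,255))
    x=-.1-par[3]; e=line([[*W(x,-.106),.014],[*W(x,.106),.014],[*W(x,.106),.112],[*W(x,-.106),.112]],(0,255,0))
    g=line([[*D(-.006,-.003),.01],[*D(-.006,-.233),.01],[*D(-.006,-.233),.128],[*D(-.006,-.003),.128]],(255,0,255))
    u=np.vstack([a,b,e,g]); lo=np.int32(u.min(0)-40).clip(0); hi=np.int32(u.max(0)+40)
    im=im[lo[1]:hi[1],lo[0]:hi[0]][:600,:800]; cv2.imwrite(f,im)
E
python3 - <<'E'
from h import *
x,pics,obs=measure(4)
print(x)
for q in ("case","face_push","hinge","door_push"):
    v=np.array([o for k,o in obs if k==q]); print(q,len(v),v.mean(0).round(4),v.std(0).round(4))
for c,p in pics.items(): overlay(p,x,f'pics/ov_{c}.png')
E
```

```text
[ 0.68521421 -0.19082014  0.08779864  0.07542316  1.52534361]
case 8 [ 6.849e-01 -1.907e-01  6.000e-04] [0.0019 0.0012 0.0012]
face_push 8 [ 0.5105 -0.2065  0.0923] [0.0013 0.0015 0.002 ]
hinge 8 [ 0.5679 -0.0825  0.0886] [0.0041 0.0018 0.0023]
door_push 8 [ 0.448  -0.0926  0.0908] [0.0024 0.0013 0.0031]
```

View pics/ov_side.png

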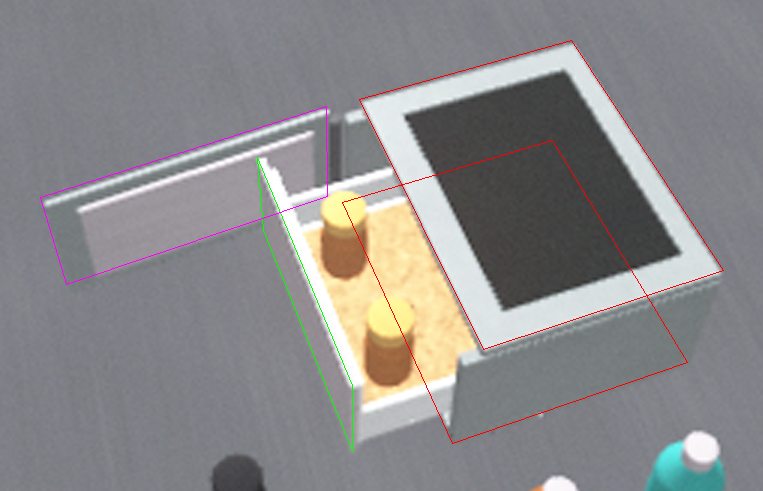

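View pics/ov_scene.png

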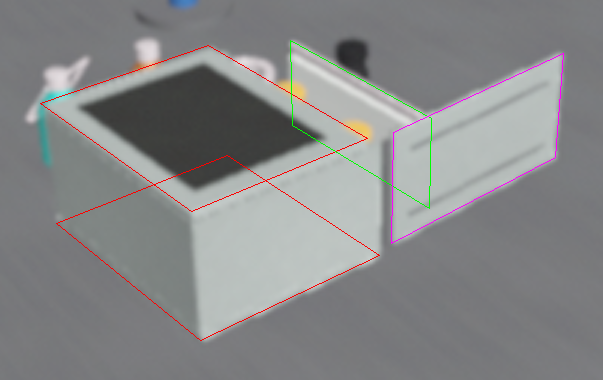

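The overlay fits both views to within about 2 mm. The case is at (0.685, -0.191) with yaw 0.088, the drawer is 75 mm out and the door is at 1.525 rad. Now I'll plan the approach in front of the drawer.

```bash
cat >> h.py <<'E'
PAR=[0.6852,-0.1908,0.0878,0.0754,1.525]
def rows(targets):
    "world targets (x,y,z,yaw): shift mm and rz deg in the present tool frame"
    s=observe(); T=R.from_euler('xyz',s['tool_rot'])
    for t in targets:
        d=T.inv().apply(np.array(t[:3])-s['tool_pos'])*1000
        v=(T.inv()*R.from_euler('xyz',[np.pi,0,t[3]])).as_rotvec(degrees=True)
        print(d.round(1),v.round(1))
E
python3 - <<'E'
from h import *
W,D=model(PAR); y=np.pi+PAR[2]
rows([(*W(-.215,0),.25,y),(*W(-.215,0),.147,y),(*W(-.1095,0),.147,y)])
E
```

```text
[-515.5 -516.8   42.2] [  0.    0.  -29.9]
[-515.5 -516.8  145.2] [  0.    0.  -29.9]
[-606.9 -464.1  145.2] [  0.    0.  -29.9]
```

arm_command(series=[{"x":-15,"y":-15,"z":0,"rz":-1},{"x":-45,"y":-45,"z":0,"rz":-3},{"x":-75,"y":-75,"z":0,"rz":-5},{"x":-105,"y":-105,"z":0,"rz":-7},{"x":-135,"y":-135,"z":0,"rz":-9},{"x":-165,"y":-165,"z":0,"rz":-11},{"x":-195,"y":-195,"z":5,"rz":-13},{"x":-225,"y":-225,"z":10,"rz":-15},{"x":-255,"y":-255,"z":15,"rz":-17},{"x":-285,"y":-285,"z":20,"rz":-19},{"x":-315,"y":-315,"z":25,"rz":-21},{"x":-345,"y":-345,"z":30,"rz":-23},{"x":-375,"y":-375,"z":35,"rz":-25},{"x":-405,"y":-405,"z":40,"rz":-27},{"x":-435,"y":-435,"z":42,"rz":-29},{"x":-465,"y":-465,"z":42,"rz":-29.9},{"x":-490,"y":-490,"z":42,"rz":-29.9},{"x":-510,"y":-511,"z":42,"rz":-29.9},{"x":-515.5,"y":-516.8,"z":42,"rz":-29.9},{"x":-515.5,"y":-516.8,"z":42,"rz":-29.9}], hand=0)

```text
invalid input
```

arm_command(series=[{"x":-15,"y":-15,"z":0,"rx":0,"ry":0,"rz":-1}])

```text
time: 2.9
tool_pos: [0.2281, 0.4573, 0.2921]
tool_rot: [3.141, -0.0, 2.726]
contact_force: [0.6, -0.2, 0.8]
opening: 0.0919
grip_force: 0.0
```

```bash
python3 -c "
from h import *
s=observe();print(s['time'],s['tool_pos'],s['tool_rot'],s['opening'])"
```

```text
2.9 [0.22809023 0.45729239 0.29210065] [ 3.14055761e+00 -3.92502927e-04  2.72613734e+00] 0.09188069822331042
```

```bash
python3 - <<'E'
from h import *
W,D=model(PAR); y=np.pi+PAR[2]
rows([(*W(-.215,0),.25,y)])
E
```

```text
[-491.5 -512.2   41.4] [  0.1  -0.  -28.8]
```

arm_command(series=[{"x":0,"y":0,"z":0,"rx":0,"ry":0,"rz":0}], hand=0, squeeze=5)

```text
time: 3.0
tool_pos: [0.2287, 0.455, 0.2922]
tool_rot: [-3.141, 0.0, 2.724]
contact_force: [-0.2, 0.0, 0.3]
opening: 0.0877
grip_force: 0.0
```

arm_command(series=[{"x":-25,"y":-26,"z":0,"rx":0,"ry":0,"rz":-1.5},{"x":-55,"y":-57,"z":0,"rx":0,"ry":0,"rz":-3},{"x":-85,"y":-88,"z":0,"rx":0,"ry":0,"rz":-5},{"x":-115,"y":-119,"z":0,"rx":0,"ry":0,"rz":-7},{"x":-145,"y":-151,"z":0,"rx":0,"ry":0,"rz":-9},{"x":-175,"y":-182,"z":5,"rx":0,"ry":0,"rz":-11},{"x":-205,"y":-213,"z":10,"rx":0,"ry":0,"rz":-13},{"x":-235,"y":-244,"z":15,"rx":0,"ry":0,"rz":-15},{"x":-265,"y":-275,"z":20,"rx":0,"ry":0,"rz":-17},{"x":-295,"y":-306,"z":25,"rx":0,"ry":0,"rz":-19},{"x":-325,"y":-337,"z":30,"rx":0,"ry":0,"rz":-21},{"x":-355,"y":-369,"z":35,"rx":0,"ry":0,"rz":-23},{"x":-385,"y":-400,"z":40,"rx":0,"ry":0,"rz":-25},{"x":-415,"y":-431,"z":42,"rx":0,"ry":0,"rz":-26},{"x":-440,"y":-457,"z":42,"rx":0,"ry":0,"rz":-27},{"x":-465,"y":-483,"z":42,"rx":0,"ry":0,"rz":-28},{"x":-482,"y":-500,"z":42,"rx":0,"ry":0,"rz":-28.9},{"x":-491.7,"y":-510.5,"z":42,"rx":0,"ry":0,"rz":-28.9},{"x":-491.7,"y":-510.5,"z":42,"rx":0,"ry":0,"rz":-28.9}])

```text
time: 4.9
tool_pos: [0.4715, -0.2108, 0.2499]
tool_rot: [3.142, 0.0, -3.057]
contact_force: [0.2, 0.7, -0.5]
opening: 0.0006
grip_force: 0.0
```

```bash
python3 - <<'E'
from h import *
W,D=model(PAR); y=np.pi+PAR[2]
rows([(*W(-.215,0),.147,y),(*W(-.1095,0),.147,y)])
E
```

```text
[  0.4   1.1 102.9] [ 0.   0.  -0.2]
[-105.1    1.4  102.9] [ 0.   0.  -0.2]
```

arm_command(series=[{"x":0,"y":0,"z":15,"rx":0,"ry":0,"rz":0},{"x":0,"y":0,"z":40,"rx":0,"ry":0,"rz":0},{"x":0,"y":0,"z":65,"rx":0,"ry":0,"rz":0},{"x":0,"y":0,"z":88,"rx":0,"ry":0,"rz":0},{"x":0,"y":1,"z":103,"rx":0,"ry":0,"rz":0},{"x":-4,"y":1,"z":103,"rx":0,"ry":0,"rz":0},{"x":-9,"y":1,"z":103,"rx":0,"ry":0,"rz":0},{"x":-14,"y":1,"z":103,"rx":0,"ry":0,"rz":0},{"x":-18,"y":1,"z":103,"rx":0,"ry":0,"rz":0},{"x":-20,"y":1,"z":103,"rx":0,"ry":0,"rz":0},{"x":-22,"y":1,"z":103,"rx":0,"ry":0,"rz":0},{"x":-24,"y":1,"z":103,"rx":0,"ry":0,"rz":0},{"x":-26,"y":1,"z":103,"rx":0,"ry":0,"rz":0},{"x":-28,"y":1,"z":103,"rx":0,"ry":0,"rz":0},{"x":-30,"y":1,"z":103,"rx":0,"ry":0,"rz":0},{"x":-32,"y":1,"z":103,"rx":0,"ry":0,"rz":0},{"x":-34,"y":1,"z":103,"rx":0,"ry":0,"rz":0},{"x":-36,"y":1,"z":103,"rx":0,"ry":0,"rz":0}])

```text
time: 6.7
tool_pos: [0.5069, -0.2057, 0.1472]
tool_rot: [3.142, -0.0, -3.055]
contact_force: [-1.3, -0.5, 0.4]
opening: 0.0006
grip_force: 0.7
```

```bash
python3 - <<'E'
from h import *
for i in range(3):
    p=read_camera('side')
    print(top(mark_of(p,'face_push'),1),top(mark_of(p,'flask_a')))
cv2.imwrite('pics/s1.png',cv2.resize(p['pixels'][150:350,150:430],None,fx=2.8,fy=2.8))
s=observe();print(s['contact_force'])
W,D=model(PAR); y=np.pi+PAR[2]
rows([(*W(-.1095,0),.147,y)])
E
```

```text
[] [([0.734, -0.4081, 0.0026], 0.98), ([0.6312, -0.4166, -0.0023], 0.68), ([0.4285, -0.3363, -0.0002], 0.68)]
[([0.5105, -0.439, 0.0001], 0.51)] [([0.4346, -0.3362, 0.0005], 0.92), ([0.631, -0.4168, -0.0012], 0.9), ([0.7352, -0.4089, 0.0009], 0.87)]
[] [([0.5754, -0.2522, 0.0233], 0.81), ([0.5632, -0.153, 0.0223], 0.7), ([0.6323, -0.4147, -0.0014], 0.64)]
[ 0.20471514  0.29719342 -1.15954444]
[-69.5  -0.9   0.2] [ 0.  0. -0.]
```

View pics/s1.png

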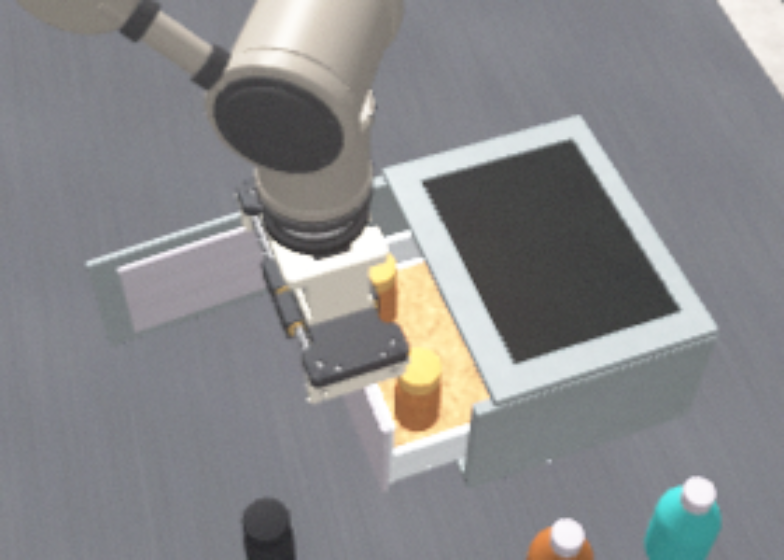

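The gripper is in light contact (about 1.3 N) with the drawer front. The flasks at (385,290) and (418,390) are upright and well below the gripper body. I'll keep pushing slowly.

arm_command(series=[{"x":-2,"y":0,"z":0,"rx":0,"ry":0,"rz":0},{"x":-5,"y":0,"z":0,"rx":0,"ry":0,"rz":0},{"x":-8,"y":0,"z":0,"rx":0,"ry":0,"rz":0},{"x":-11,"y":0,"z":0,"rx":0,"ry":0,"rz":0},{"x":-14,"y":0,"z":0,"rx":0,"ry":0,"rz":0},{"x":-17,"y":0,"z":0,"rx":0,"ry":0,"rz":0},{"x":-20,"y":0,"z":0,"rx":0,"ry":0,"rz":0},{"x":-23,"y":0,"z":0,"rx":0,"ry":0,"rz":0},{"x":-26,"y":0,"z":0,"rx":0,"ry":0,"rz":0},{"x":-29,"y":0,"z":0,"rx":0,"ry":0,"rz":0},{"x":-32,"y":0,"z":0,"rx":0,"ry":0,"rz":0},{"x":-35,"y":0,"z":0,"rx":0,"ry":0,"rz":0},{"x":-38,"y":0,"z":0,"rx":0,"ry":0,"rz":0},{"x":-41,"y":0,"z":0,"rx":0,"ry":0,"rz":0},{"x":-44,"y":0,"z":0,"rx":0,"ry":0,"rz":0},{"x":-47,"y":0,"z":0,"rx":0,"ry":0,"rz":0},{"x":-50,"y":0,"z":0,"rx":0,"ry":0,"rz":0},{"x":-53,"y":0,"z":0,"rx":0,"ry":0,"rz":0},{"x":-56,"y":0,"z":0,"rx":0,"ry":0,"rz":0},{"x":-58,"y":0,"z":0,"rx":0,"ry":0,"rz":0}])

```text
time: 9.15
tool_pos: [0.5648, -0.2005, 0.1472]
tool_rot: [3.142, 0.0, -3.054]
contact_force: [-1.2, -0.6, 0.0]
opening: 0.0004
grip_force: 0.7
```

arm_command(series=[{"x":-1.5,"y":0,"z":0,"rx":0,"ry":0,"rz":0},{"x":-3,"y":0,"z":0,"rx":0,"ry":0,"rz":0},{"x":-4,"y":0,"z":0,"rx":0,"ry":0,"rz":0},{"x":-5,"y":0,"z":0,"rx":0,"ry":0,"rz":0},{"x":-6,"y":0,"z":0,"rx":0,"ry":0,"rz":0}])

```text
time: 9.65
tool_pos: [0.5706, -0.2, 0.1472]
tool_rot: [3.141, 0.0, -3.055]
contact_force: [-1.0, -1.3, 0.7]
opening: 0.0005
grip_force: 0.6
```

arm_command(series=[{"x":-0.8,"y":0,"z":0,"rx":0,"ry":0,"rz":0},{"x":-1.6,"y":0,"z":0,"rx":0,"ry":0,"rz":0},{"x":-2.4,"y":0,"z":0,"rx":0,"ry":0,"rz":0},{"x":-3.2,"y":0,"z":0,"rx":0,"ry":0,"rz":0}])

```text
time: 10.05
tool_pos: [0.5738, -0.1998, 0.1472]
tool_rot: [3.142, 0.0, -3.055]
contact_force: [-1.2, -1.2, 0.2]
opening: 0.0004
grip_force: 0.6
```

arm_command(series=[{"x":-0.6,"y":0,"z":0,"rx":0,"ry":0,"rz":0},{"x":-1.2,"y":0,"z":0,"rx":0,"ry":0,"rz":0}])

```text
time: 10.25
tool_pos: [0.575, -0.1996, 0.1472]
tool_rot: [3.141, 0.0, -3.055]
contact_force: [-1.0, -0.6, 0.4]
opening: 0.0006
grip_force: 0.6
```

arm_command(series=[{"x":-0.5,"y":0,"z":0,"rx":0,"ry":0,"rz":0},{"x":-1,"y":0,"z":0,"rx":0,"ry":0,"rz":0}])

```text
time: 10.45
tool_pos: [0.5756, -0.1996, 0.1472]
tool_rot: [3.141, -0.001, -3.054]
contact_force: [-4.6, -1.0, 2.1]
opening: 0.0004
grip_force: 2.4
```

arm_command(series=[{"x":-0.3,"y":0,"z":0,"rx":0,"ry":0,"rz":0},{"x":-0.6,"y":0,"z":0,"rx":0,"ry":0,"rz":0}])

```text
time: 10.65
tool_pos: [0.5757, -0.1996, 0.1472]
tool_rot: [3.141, -0.002, -3.055]
contact_force: [-7.1, -1.0, 2.6]
opening: 0.0005
grip_force: 3.6
```

The drawer has stalled at the expected home position at about 7 N. I'll back off, lift and move round to the outside of the door.

arm_command(series=[{"x":5,"y":0,"z":0,"rx":0,"ry":0,"rz":0},{"x":20,"y":0,"z":0,"rx":0,"ry":0,"rz":0},{"x":40,"y":0,"z":-15,"rx":0,"ry":0,"rz":0},{"x":60,"y":0,"z":-40,"rx":0,"ry":0,"rz":0},{"x":70,"y":0,"z":-65,"rx":0,"ry":0,"rz":0},{"x":70,"y":0,"z":-80,"rx":0,"ry":0,"rz":0},{"x":70,"y":0,"z":-85,"rx":0,"ry":0,"rz":0},{"x":70,"y":0,"z":-85,"rx":0,"ry":0,"rz":0}])

```text
time: 11.45
tool_pos: [0.5072, -0.2056, 0.2327]
tool_rot: [-3.141, 0.002, -3.054]
contact_force: [-0.6, 0.2, -0.7]
opening: 0.0002
grip_force: 0.0
```

```bash
python3 - <<'E'
from h import *
W,D=model(PAR)
rows([(*D(-.0455,-.15),z,np.pi+PAR[2]-PAR[4]) for z in (.232,.147)])
p=read_camera('side'); x=[*PAR]; x[3]=0; overlay(p,x,'pics/ov2.png')
E
```

```text
[ 82.4 155.7   0.4] [ 0.1  0.1 87.3]
[ 82.6 155.7  85.4] [ 0.1  0.1 87.3]
```

View pics/ov2.png

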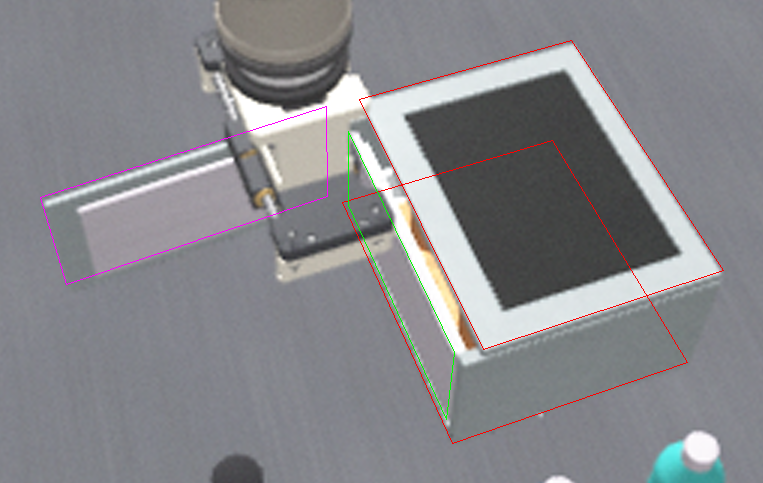

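The picture shows the drawer front flush at its home outline (350–455 px) and the door still open. I'll move over to its outer side and down.

arm_command(series=[{"x":3,"y":6,"z":0,"rx":0,"ry":0,"rz":4},{"x":10,"y":18,"z":0,"rx":0,"ry":0,"rz":11},{"x":18,"y":34,"z":0,"rx":0,"ry":0,"rz":18},{"x":26,"y":50,"z":0,"rx":0,"ry":0,"rz":26},{"x":34,"y":66,"z":0,"rx":0,"ry":0,"rz":34},{"x":42,"y":80,"z":0,"rx":0,"ry":0,"rz":42},{"x":50,"y":95,"z":0,"rx":0,"ry":0,"rz":50},{"x":58,"y":110,"z":0,"rx":0,"ry":0,"rz":58},{"x":66,"y":125,"z":0,"rx":0,"ry":0,"rz":66},{"x":74,"y":140,"z":0,"rx":0,"ry":0,"rz":74},{"x":80,"y":152,"z":0,"rx":0,"ry":0,"rz":82},{"x":82.5,"y":155.7,"z":0,"rx":0,"ry":0,"rz":87.3},{"x":82.5,"y":155.7,"z":0,"rx":0,"ry":0,"rz":87.3},{"x":82.5,"y":155.7,"z":10,"rx":0,"ry":0,"rz":87.3},{"x":82.5,"y":155.7,"z":30,"rx":0,"ry":0,"rz":87.3},{"x":82.5,"y":155.7,"z":50,"rx":0,"ry":0,"rz":87.3},{"x":82.5,"y":155.7,"z":70,"rx":0,"ry":0,"rz":87.3},{"x":82.5,"y":155.7,"z":82,"rx":0,"ry":0,"rz":87.3},{"x":82.5,"y":155.7,"z":85.5,"rx":0,"ry":0,"rz":87.3},{"x":82.5,"y":155.7,"z":85.5,"rx":0,"ry":0,"rz":87.3}])

```text
time: 13.5
tool_pos: [0.4108, -0.0578, 0.1458]
tool_rot: [-3.14, -0.001, 1.706]
contact_force: [0.3, 0.4, -0.0]
opening: 0.0006
grip_force: 0.0
```

```bash
python3 - <<'E'
from h import *
P=np.array(PAR)
def at(th,off=.0155):
    p=P.copy(); p[4]=th; W,D=model(p); return (*D(-off,-.15),.147,np.pi+p[2]-th)
# approach, then arc every 3.5 deg
rows([at(P[4],.0155+.03*k) for k in (.6,.3,.1)]); print()
rows([at(t) for t in np.arange(P[4],-.01,-np.radians(3.5))]); print(at(0))
E
```

```text
[-12.    0.7  -1.2] [-0.1 -0.1  0.1]
[-21.    0.7  -1.2] [-0.1 -0.1  0.1]
[-27.    0.7  -1.2] [-0.1 -0.1  0.1]

[-30.    0.7  -1.2] [-0.1 -0.1  0.1]
[-39.2  -0.   -1.2] [-0.1 -0.1 -3.4]
[-48.4  -0.1  -1.2] [-0.1 -0.1 -6.9]
[-57.6   0.3  -1.2] [ -0.1  -0.1 -10.4]
[-66.8   1.3  -1.2] [ -0.1  -0.1 -13.9]
[-75.8   2.9  -1.2] [ -0.1  -0.1 -17.4]
[-84.8   5.   -1.2] [ -0.1  -0.1 -20.9]
[-93.6   7.6  -1.3] [ -0.1  -0.1 -24.4]
[-102.3   10.8   -1.3] [ -0.1  -0.1 -27.9]
[-110.7   14.6   -1.3] [ -0.1  -0.1 -31.4]
[-118.9   18.8   -1.3] [ -0.1  -0.1 -34.9]
[-126.8   23.5   -1.3] [ -0.1  -0.1 -38.4]
[-134.4   28.7   -1.3] [ -0.1  -0.1 -41.9]
[-141.7   34.3   -1.3] [ -0.1  -0.1 -45.4]
[-148.6   40.4   -1.4] [ -0.1  -0.1 -48.9]
[-155.2   46.9   -1.4] [ -0.1  -0.1 -52.4]
[-161.3   53.7   -1.4] [ -0.1  -0.1 -55.9]
[-167.    61.    -1.4] [ -0.1  -0.1 -59.4]
[-172.2   68.6   -1.4] [ -0.1  -0.1 -62.9]
[-177.    76.4   -1.4] [ -0.   -0.1 -66.4]
[-181.3   84.6   -1.5] [ -0.   -0.1 -69.9]
[-185.1   93.    -1.5] [ -0.   -0.1 -73.4]
[-188.3  101.6   -1.5] [ -0.   -0.1 -76.9]
[-191.1  110.4   -1.5] [ -0.   -0.1 -80.4]
[-193.2  119.3   -1.5] [ -0.   -0.1 -83.9]
[-194.9  128.4   -1.5] [ -0.   -0.1 -87.4]
(np.float64(0.5639855586940173), np.float64(-0.23359379883672962), 0.147, np.float64(3.229392653589793))
```

arm_command(series=[{"x":-6,"y":0.5,"z":0,"rx":0,"ry":0,"rz":0},{"x":-14,"y":0.7,"z":-1,"rx":0,"ry":0,"rz":0},{"x":-20,"y":0.7,"z":-1,"rx":0,"ry":0,"rz":0},{"x":-23,"y":0.7,"z":-1,"rx":0,"ry":0,"rz":0},{"x":-25,"y":0.7,"z":-1,"rx":0,"ry":0,"rz":0},{"x":-27,"y":0.7,"z":-1,"rx":0,"ry":0,"rz":0},{"x":-29,"y":0.7,"z":-1,"rx":0,"ry":0,"rz":0},{"x":-31,"y":0.6,"z":-1,"rx":0,"ry":0,"rz":-0.4},{"x":-33.5,"y":0.4,"z":-1,"rx":0,"ry":0,"rz":-1.3},{"x":-36.5,"y":0.2,"z":-1,"rx":0,"ry":0,"rz":-2.4},{"x":-39.2,"y":0,"z":-1,"rx":0,"ry":0,"rz":-3.4}])

```text
time: 14.6
tool_pos: [0.4163, -0.0967, 0.1477]
tool_rot: [3.142, -0.0, 1.766]
contact_force: [-0.5, 0.3, -0.2]
opening: 0.0008
grip_force: 0.3
```

```bash
cat >> h.py <<'E'
def at(th,off=.0155):
    p=np.array(PAR); p[4]=th; W,D=model(p); return (*D(-off,-.15),.147,np.pi+p[2]-th)
E
python3 - <<'E'
from h import *
th=np.pi+PAR[2]-observe()['tool_rot'][2]; print(np.degrees(th))
rows([at(th-np.radians(2.2*k)) for k in range(0,21)])
E
```

```text
83.84103491239716
[-0.  -0.2  0.7] [ 0. -0. -0.]
[-5.8 -0.7  0.7] [ 0.  -0.  -2.2]
[-11.6  -0.9   0.7] [ 0.  -0.  -4.4]
[-17.4  -1.    0.7] [ 0.  -0.  -6.6]
[-23.1  -0.8   0.7] [ 0.  -0.  -8.8]
[-28.9  -0.4   0.7] [  0.  -0. -11.]
[-34.7   0.3   0.7] [  0.   -0.  -13.2]
[-40.4   1.1   0.7] [  0.   -0.  -15.4]
[-46.1   2.2   0.7] [  0.   -0.  -17.6]
[-51.7   3.4   0.7] [  0.   -0.  -19.8]
[-57.3   4.9   0.7] [  0.  -0. -22.]
[-62.9   6.7   0.7] [  0.   -0.  -24.2]
[-68.3   8.6   0.7] [  0.   -0.  -26.4]
[-73.7  10.7   0.7] [  0.   -0.  -28.6]
[-79.   13.    0.7] [  0.   -0.  -30.8]
[-84.2  15.6   0.7] [  0.  -0. -33.]
[-89.3  18.3   0.7] [  0.   -0.  -35.2]
[-94.3  21.3   0.7] [  0.   -0.  -37.4]
[-99.2  24.4   0.7] [  0.   -0.  -39.6]
[-103.9   27.7    0.7] [  0.   -0.  -41.8]
[-108.6   31.2    0.7] [  0.  -0. -44.]
```

arm_command(series=[{"x":-4,"y":-0.5,"z":0,"rx":0,"ry":0,"rz":-1.5},{"x":-8.7,"y":-0.8,"z":0,"rx":0,"ry":0,"rz":-3.3},{"x":-14.5,"y":-1,"z":0,"rx":0,"ry":0,"rz":-5.5},{"x":-20.2,"y":-0.9,"z":0,"rx":0,"ry":0,"rz":-7.7},{"x":-26,"y":-0.6,"z":0,"rx":0,"ry":0,"rz":-9.9},{"x":-31.8,"y":0,"z":0,"rx":0,"ry":0,"rz":-12.1},{"x":-37.5,"y":0.7,"z":0,"rx":0,"ry":0,"rz":-14.3},{"x":-43.2,"y":1.6,"z":0,"rx":0,"ry":0,"rz":-16.5},{"x":-48.9,"y":2.8,"z":0,"rx":0,"ry":0,"rz":-18.7},{"x":-54.5,"y":4.2,"z":0,"rx":0,"ry":0,"rz":-20.9},{"x":-60.1,"y":5.8,"z":0,"rx":0,"ry":0,"rz":-23.1},{"x":-65.6,"y":7.6,"z":0,"rx":0,"ry":0,"rz":-25.3},{"x":-71,"y":9.6,"z":0,"rx":0,"ry":0,"rz":-27.5},{"x":-76.4,"y":11.8,"z":0,"rx":0,"ry":0,"rz":-29.7},{"x":-81.6,"y":14.3,"z":0,"rx":0,"ry":0,"rz":-31.9},{"x":-86.8,"y":17,"z":0,"rx":0,"ry":0,"rz":-34.1},{"x":-91.8,"y":19.8,"z":0,"rx":0,"ry":0,"rz":-36.3},{"x":-96.8,"y":22.8,"z":0,"rx":0,"ry":0,"rz":-38.5},{"x":-101.6,"y":26,"z":0,"rx":0,"ry":0,"rz":-40.7},{"x":-106,"y":29.2,"z":0,"rx":0,"ry":0,"rz":-42.8}])

```text
time: 16.6
tool_pos: [0.4653, -0.1953, 0.1476]
tool_rot: [-3.141, -0.0, 2.514]
contact_force: [-0.4, 0.4, 1.5]
opening: 0.0006
grip_force: 0.3
```

```bash
python3 - <<'E'
from h import *
th=np.pi+PAR[2]-(observe()['tool_rot'][2]%(2*np.pi)); print(np.degrees(th))
rows([at(th-np.radians(2*k)) for k in range(0,22)])
p=read_camera('side'); x=[*PAR]; x[3]=0; x[4]=th; overlay(p,x,'pics/ov3.png')
E
```

```text
41.01541735875437
[-0.1  0.3  0.6] [-0. -0.  0.]
[-5.4 -0.1  0.6] [-0. -0. -2.]
[-10.6  -0.4   0.6] [-0. -0. -4.]
[-15.9  -0.5   0.5] [-0. -0. -6.]
[-21.1  -0.4   0.5] [-0. -0. -8.]
[-26.4  -0.1   0.5] [ -0.  -0. -10.]
[-31.6   0.4   0.5] [ -0.  -0. -12.]
[-36.9   1.    0.5] [ -0.  -0. -14.]
[-42.1   1.9   0.5] [ -0.  -0. -16.]
[-47.2   2.9   0.5] [ -0.  -0. -18.]
[-52.4   4.1   0.5] [ -0.  -0. -20.]
[-57.4   5.5   0.5] [ -0.  -0. -22.]
[-62.5   7.    0.5] [  0.  -0. -24.]
[-67.4   8.7   0.5] [  0.  -0. -26.]
[-72.4  10.6   0.5] [  0.  -0. -28.]
[-77.2  12.7   0.5] [  0.  -0. -30.]
[-82.   14.9   0.5] [  0.  -0. -32.]
[-86.7  17.3   0.5] [  0.  -0. -34.]
[-91.3  19.9   0.5] [  0.  -0. -36.]
[-95.8  22.6   0.5] [  0.  -0. -38.]
[-100.2   25.5    0.5] [  0.  -0. -40.]
[-104.5   28.5    0.5] [  0.  -0. -42.]
```

View pics/ov3.png

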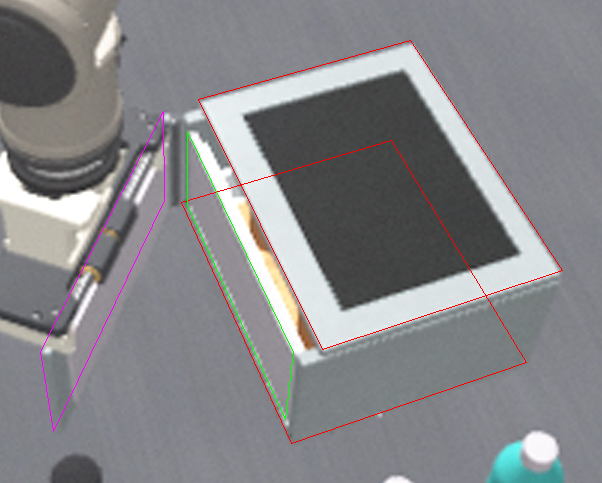

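The picture shows the door following as modelled. Its tip is at about (50,400) px, it matches the outline at 41°, and it clears the black look-alike. The drawer is still home, so I'll continue to about 5°.

arm_command(series=[{"x":-4,"y":0,"z":0,"rx":0,"ry":0,"rz":-1.5},{"x":-8,"y":-0.2,"z":0,"rx":0,"ry":0,"rz":-3},{"x":-13.3,"y":-0.4,"z":0,"rx":0,"ry":0,"rz":-5},{"x":-18.5,"y":-0.4,"z":0,"rx":0,"ry":0,"rz":-7},{"x":-23.8,"y":-0.2,"z":0,"rx":0,"ry":0,"rz":-9},{"x":-29,"y":0.1,"z":0,"rx":0,"ry":0,"rz":-11},{"x":-34.2,"y":0.7,"z":0,"rx":0,"ry":0,"rz":-13},{"x":-39.5,"y":1.4,"z":0,"rx":0,"ry":0,"rz":-15},{"x":-44.6,"y":2.4,"z":0,"rx":0,"ry":0,"rz":-17},{"x":-49.8,"y":3.5,"z":0,"rx":0,"ry":0,"rz":-19},{"x":-54.9,"y":4.8,"z":0,"rx":0,"ry":0,"rz":-21},{"x":-60,"y":6.2,"z":0,"rx":0,"ry":0,"rz":-23},{"x":-65,"y":7.8,"z":0,"rx":0,"ry":0,"rz":-25},{"x":-69.9,"y":9.6,"z":0,"rx":0,"ry":0,"rz":-27},{"x":-74.8,"y":11.6,"z":0,"rx":0,"ry":0,"rz":-29},{"x":-79.6,"y":13.8,"z":0,"rx":0,"ry":0,"rz":-31},{"x":-83.5,"y":15.7,"z":0,"rx":0,"ry":0,"rz":-32.7},{"x":-86.7,"y":17.3,"z":0,"rx":0,"ry":0,"rz":-34},{"x":-89,"y":18.6,"z":0,"rx":0,"ry":0,"rz":-35},{"x":-91.3,"y":19.9,"z":0,"rx":0,"ry":0,"rz":-36}])

```text
time: 18.65
tool_pos: [0.5509, -0.2327, 0.1476]
tool_rot: [3.141, -0.0, 3.141]
contact_force: [0.3, -0.1, -0.3]
opening: 0.0004
grip_force: 0.3
```

```bash
python3 - <<'E'
from h import *
th=np.pi+PAR[2]-(observe()['tool_rot'][2]%(2*np.pi)); print(np.degrees(th))
rows([at(th-np.radians(.5*k)) for k in range(0,13)])
E
```

```text
5.068627352548004
[ 0.2 -0.1  0.6] [ 0. -0. -0.]
[-1.1 -0.3  0.6] [ 0.  -0.  -0.5]
[-2.4 -0.4  0.6] [ 0. -0. -1.]
[-3.7 -0.5  0.6] [ 0.  -0.  -1.5]
[-5.  -0.6  0.6] [ 0. -0. -2.]
[-6.3 -0.7  0.6] [ 0.  -0.  -2.5]
[-7.6 -0.8  0.6] [ 0. -0. -3.]
[-8.9 -0.8  0.6] [ 0.  -0.  -3.5]
[-10.3  -0.9   0.6] [ 0. -0. -4.]
[-11.6  -0.9   0.6] [ 0.  -0.  -4.5]
[-12.9  -0.9   0.6] [ 0. -0. -5.]
[-14.2  -0.9   0.6] [ 0.  -0.  -5.5]
[-15.5  -0.9   0.6] [ 0. -0. -6.]
```

arm_command(series=[{"x":-1.1,"y":-0.2,"z":0,"rx":0,"ry":0,"rz":-0.5},{"x":-2.4,"y":-0.4,"z":0,"rx":0,"ry":0,"rz":-1},{"x":-3.7,"y":-0.5,"z":0,"rx":0,"ry":0,"rz":-1.5},{"x":-5,"y":-0.6,"z":0,"rx":0,"ry":0,"rz":-2},{"x":-6.3,"y":-0.7,"z":0,"rx":0,"ry":0,"rz":-2.5},{"x":-7.6,"y":-0.8,"z":0,"rx":0,"ry":0,"rz":-3},{"x":-8.9,"y":-0.8,"z":0,"rx":0,"ry":0,"rz":-3.5},{"x":-10.3,"y":-0.9,"z":0,"rx":0,"ry":0,"rz":-4}])

```text
time: 19.45
tool_pos: [0.5612, -0.2336, 0.1477]
tool_rot: [3.141, 0.0, -3.073]
contact_force: [-0.3, 0.6, 0.0]
opening: 0.0002
grip_force: 0.2
```

arm_command(series=[{"x":-0.6,"y":0,"z":0,"rx":0,"ry":0,"rz":-0.3},{"x":-1.2,"y":0,"z":0,"rx":0,"ry":0,"rz":-0.5}])

```text
time: 19.65
tool_pos: [0.5624, -0.2336, 0.1477]
tool_rot: [-3.141, 0.0, -3.065]
contact_force: [-0.2, -0.7, -0.1]
opening: 0.0007
grip_force: 0.3
```

arm_command(series=[{"x":-0.5,"y":0,"z":0,"rx":0,"ry":0,"rz":-0.2},{"x":-1,"y":0,"z":0,"rx":0,"ry":0,"rz":-0.4}])

```text
time: 19.85
tool_pos: [0.5633, -0.2335, 0.1477]
tool_rot: [-3.142, -0.0, -3.058]
contact_force: [-3.6, -1.2, 0.4]
opening: 0.0003
grip_force: 1.6
```

arm_command(series=[{"x":-0.3,"y":0,"z":0,"rx":0,"ry":0,"rz":0},{"x":-0.6,"y":0,"z":0,"rx":0,"ry":0,"rz":0},{"x":-0.9,"y":0,"z":0,"rx":0,"ry":0,"rz":0}])

```text
time: 20.15
tool_pos: [0.5633, -0.2335, 0.1477]
tool_rot: [3.141, -0.002, -3.058]
contact_force: [-7.6, -1.1, 3.5]
opening: 0.0007
grip_force: 3.6
```

The door has stalled at its shut position at about 8 N. I'll retreat and check.

arm_command(series=[{"x":3,"y":0,"z":0,"rx":0,"ry":0,"rz":0},{"x":15,"y":0,"z":0,"rx":0,"ry":0,"rz":0},{"x":35,"y":0,"z":-5,"rx":0,"ry":0,"rz":0},{"x":55,"y":0,"z":-30,"rx":0,"ry":0,"rz":0},{"x":75,"y":10,"z":-60,"rx":0,"ry":0,"rz":0},{"x":85,"y":40,"z":-90,"rx":0,"ry":0,"rz":0},{"x":90,"y":75,"z":-115,"rx":0,"ry":0,"rz":0},{"x":90,"y":110,"z":-130,"rx":0,"ry":0,"rz":0},{"x":90,"y":145,"z":-140,"rx":0,"ry":0,"rz":0},{"x":90,"y":180,"z":-140,"rx":0,"ry":0,"rz":0},{"x":90,"y":215,"z":-140,"rx":0,"ry":0,"rz":0},{"x":90,"y":240,"z":-140,"rx":0,"ry":0,"rz":0},{"x":90,"y":250,"z":-140,"rx":0,"ry":0,"rz":0},{"x":90,"y":250,"z":-140,"rx":0,"ry":0,"rz":0}])

```text
time: 21.55
tool_pos: [0.4537, 0.0092, 0.2879]
tool_rot: [3.142, 0.001, -3.056]
contact_force: [0.5, -0.1, 0.2]
opening: 0.0006
grip_force: 0.0
```

```bash
python3 - <<'E'
from h import *
p=read_camera('side'); overlay(p,[*PAR[:3],0,0],'pics/ov4.png')
print(top(mark_of(p,'flask_c'),5),top(mark_of(p,'gauge')),top(mark_of(p,'door_push')),model([*PAR[:3],0,0])[1](-.006,-.118))
s=observe();print(s['tool_pos'],s['contact_force'],s['time'])
E
```

```text
[([0.4311, -0.3363, -0.0039], 0.81), ([0.6325, -0.4157, 0.0004], 0.63), ([0.6424, -0.2497, 0.0229], 0.6), ([0.736, -0.411, -0.0003], 0.59), ([0.6312, -0.1444, 0.0223], 0.4)] [([0.5099, -0.438, 0.0004], 0.84)] [([0.5674, -0.2007, 0.0875], 0.64)] [ 0.57064297 -0.20088403]
[0.45392765 0.00725588 0.2876693 ] [ 0.76482837 -0.38219857 -0.78328868] 21.75
```

View pics/ov4.png

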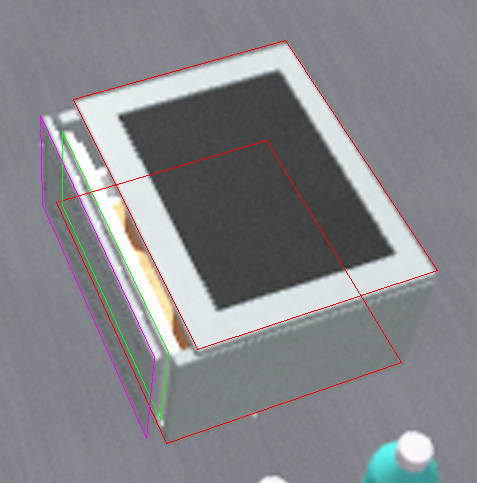

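The door matches the shut outline (43,118)–(150,435) and the drawer is home. The flasks, ring and look-alikes are where they started, and the arm is clear. I'm handing in.

```bash
python3 -c "
from cell import *
print(hand_in())"
```

```text
the job is handed in; nothing more can be done
None
```

I pushed the drawer home, then pushed the door shut over it (about 8 N at most in the readings), and handed the job in at about 22 s; the last picture shows both closed, the flask and ring beside the case unmoved, and the arm clear.

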